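# Drive the worn bush out of a wire feeder's bearing block

## Robot

A 6-joint arm with a two-finger parallel gripper is mounted at the origin on the work surface. World frame = base frame: x ahead of the robot, y to its left, z up, the work surface at z = 0. Lengths are in m, angles in rad, forces in N, time in s.
With the tool pointing down it reaches from about 0.4 to 0.925 m from the base axis. Payload 3.4 kg.
Tool frame: the origin (TCP) lies at the very end of the fingers, on their centre line; the grasp point (between the pads) lies 19 mm behind it; z points along the fingers, y is the line along which they close (so a half turn about z gives the same grasp; the last joint's range is limited). The gripper opens to 85 mm and grips with 20 to 120 N. Pads are 22 mm wide; open, the fingers measure 114 mm over their backs; the gripper's body (76 mm by 85 mm) begins 54 mm behind the grasp point. The pads swing forward as they close: fully open they stand 13 mm farther back than shut.
Start: joints at [1.246, 0.307, 1.506, -0, 1.328, -0.073], TCP at [0.143, 0.557, 0.231] pointing down, gripper open.
Joint ranges: [-3.12, 3.12], [-1.05, 2.28], [0.14, 2.33], [-1.42, 4.57], [0.1, 2.73], [-2.68, 2.68]. Speed limits (rad/s): [2.57, 2.57, 3.14, 3.14, 3.14, 3.14].

## Interface

Orientations are given as [roll, pitch, yaw] about the fixed x, y, z axes, in that order (R = Rz(yaw) Ry(pitch) Rx(roll)).
In Python, from plant import bot, cams gives the robot as it stands. The module is installed in compiled form; this text tells all that it offers.
- The arm moves only by the tool carry_out, never from a script. Its argument "motion" is one flat list of numbers, 5 for each row, row after row: the shift along the tool's x, y, z in m, then the turn about the tool's z in degrees, then the opening, from -1 (shut) to 1 (fully open). In form: [tx, ty, tz, roll, grip, tx, ty, tz, roll, grip, ...]. A call has 1 to 20 rows; each row is the pose to reach, as a shift and turn from the pose commanded when the call began, along the tool's axes at that moment; what a row does not reach only later rows make up. A row lasts 1/10 s, in which the tool goes at most 50 mm and 8.59 degrees, less where a joint would pass 70% of its speed; a pose out of reach is approached as far as the arm can. A call with a gripper value outside its range is refused whole. The fingers move at their own pace and stop on an object; "squeeze" is the grip in N (left out, the last holds). Time passes only in rows, so rows that repeat a pose let the fingers close. It gives the time, the measured TCP pose, the force, the opening and the grip force at its end, in the units of the state.
- bot.observe(): the state, without advancing time (a new reading comes with each control period).
- cams.grab_frame(name): name is "scene" or "top" or "wrist"; returns the picture (400x640x3 uint8, red, green, blue); there is no depth.
- cams.camera_info(name): a dict with "K" (3x3 intrinsics, pixels), "dist_coeffs" ([k1, k2, p1, p2, k3] as OpenCV has them; the pictures are not rectified), "xyz" and "orientation" of the camera in the world. Camera axes: x right, y down, z forward; pixel columns grow to the right and rows downward; lengths in m; the calibration is good to about 2 mm. A picture is of the moment at which its call begins: read the wrist's pose just before it. camera_info takes no time and is no camera call; for the wrist camera it gives the pose at the moment of the call.
- bot.finish_job(): hands the job in; it is judged then, once.
The state is a dict: "time": time; "joint_positions": joint angles; "dq": joint speeds; "joint_efforts": joint torques, N m; "eef_pos": TCP position; "tcp_rot": TCP orientation; "force": force on the tool from outside, world axes, zero at the start; "torque": the same for the moment, N m; "gripper_width": opening from 0.0 (shut) to 1.0 (fully open); "gripper_force": force on a finger pad.
Only numpy, scipy, OpenCV 4.12 (cv2) and the standard library are available. Lean on these libraries where they do the work, as an engineer would, in place of code of your own. Each camera call takes 0.05 s, during which the arm holds its last target. There are 200 camera calls.

## Task

Swing the wire feeder's sprung tension lever back out of the way of the bearing block and lock it there by lowering the lock pin fully home into its socket, so that the lever leans on it (the held pin itself can hook and sweep the lever along). Then hold the drift and use it to drive the tight brass bush out through the far side of the block so that it drops into the grey tray. Draw the drift out, lay it back in its cradle the way it lay, leave the lever pinned back, and leave the jar, the pulley and the screwdriver alone.

Things in the scene. Friction and masses are not known exactly. Their poses are not given: they have to be found in the camera images.
- feeder: Fixed aluminium wire feeder: base plate 165 x 170 mm, 10 mm thick. Origin on the bench below the middle of its bearing block; x runs along the resting lever from free end to pivot, y along the bore from entry to exit, z up. The block spans x -22 to 22, y -15 to 15 mm, is 84 mm tall and has a through bore of 22 mm diameter along y, axis 62 mm above the bench.
- bore_in (a point): Centre of the bore's mouth on the entry face (the side of the lever, -y of the feeder), 62 mm above the bench. Same axes as the feeder.
- bore_out (a point): Centre of the bore's mouth on the exit face (+y of the feeder), 30 mm from bore_in. The tray is under it.
- bush_mid (a point): Centre of the brass bush in the bore: 20 mm diameter, 30 mm long, along the bore, its near end standing 3 to 7 mm out of the entry face. Tight: a steady push of 7 to 13 N moves it; it is gripped until its near end is 5 mm short of the exit face. The drift's tip must go to the exit face, better 10 mm beyond, for it to drop.
- tray_in (a point): Centre of the floor of the grey open tray fixed to the feeder under the bore's exit (0, 68 mm in feeder x, y): 110 mm along feeder x, 100 mm along y, walls 30 mm high, floor 4 mm above the bench.
- lever (a joint): Angle (rad) of the sprung lever, a flat steel bar 150 mm long, 8 mm thick, 50 to 66 mm above the bench. 0: at rest across the bore's entry, along feeder x, 11 mm clear of the entry face. Grows as its end swings away from the block (to feeder -y), to 1.55. Spring force: 1 N at the free end at rest, 4 N 100 mm from the pivot swung back. It leans on the pin in its socket at about 1.4.
- lever_end (a point): On the lever 5 mm from its free end, 58 mm above the bench. The end reaches 33 mm past the block's side: the pin's shank fits behind it there from above, at feeder x -43, y -12 mm. A straight sweep of the shank from there to the socket, pin_tip 46 to 50 mm above the bench, carries the lever along. A white roller, 18 mm, sits on its other side.
- lever_pivot (a point): Lever's upright pivot axis, at mid height of the lever (58 mm); at 95, -30 mm in the feeder's x, y.
- pin_hole (a point): Centre of the mouth of the lock pin's socket: upright round hole, 13 mm wide with a 2 mm chamfer, 34 mm deep, in a 36 x 36 mm aluminium post on the base, 44 mm tall (mouth 44 mm above the bench). At 69 mm, -127 mm in the feeder's x, y.
- pin_head (a point): Centre of the lock pin's square metal head, 18 x 18 mm, 36 mm tall: grip here. x, y are square to its faces. Below it is a 10 mm diameter steel shank 62 mm long. It starts upright in the pin stand, head centre 86 mm above the bench; fully home in the socket the head centre is at 90 mm and the head's underside 6 mm above the lever's top edge.
- pin_tip (a point): Centre of the lower end of the pin's shank, 80 mm below pin_head along the pin.
- pin_stand: Fixed grey block 44 x 44 x 40 mm in which the lock pin stands in an upright hole 34 mm deep, 13 mm wide; origin under its centre.
- drift_grip (a point): Grip and balance point on the axis of the steel drift: on its 18 mm diameter handle (80 mm long), 20 mm behind the step to the 12 mm diameter shank (80 mm long). y points to the thin end. It lies level in the cradle, axis 45 mm above the bench, with free room below and 35 mm or more to each support.
- drift_tip (a point): Centre of the thin end face of the drift, 100 mm ahead (+y) of drift_grip.
- cradle: Fixed wooden cradle: base 60 x 130 x 8 mm with two upright 90 degree V supports, at y = -65 mm (handle) and +45 mm (shank), 10 mm thick, 30 mm or more wide at the top. Origin on the bench, y along the resting drift to its thin end.
- cradle_seat (a point): Where drift_grip is when the drift lies in the cradle: 45 mm above the bench. y as the drift's y.
- jar_mid (a point): Bystander: centre of a closed jar, 54 mm diameter, 55 mm tall.
- pulley_mid (a point): Bystander: centre of a white grooved pulley lying flat, 52 mm diameter, 24 mm tall.
- screwdriver: Bystander: screwdriver 180 mm long lying on the bench; origin under its middle.
Things that resemble listed ones, but are neither listed nor needed, are in the scene too. Leave any blue look-alike of the part that bears pin_head alone.

How it is judged:
By the outcome, as a careful person would: the job done as asked, in the order asked, and still so for the second after the job is handed in, with the robot touching nothing.
It also fails if it takes over 67 s, if anything falls off the work surface, if the arm or the gripper's body presses on something with over 40 N, if the wrist force passes 120 N, or if a joint passes its speed limit or range.

## Working session

There is one attempt and no reset: what is moved stays moved. The work goes in short steps, Python scripts to look and compute and a tool call to move; the robot and the scene stay as the last step left them, time stands still between calls to the robot, and variables do not carry over. Pictures are saved under pics/ and viewed, at most 10 in all, crops included, and the job is handed in when it is done.

Besides the shell and the picture viewer there is one more tool, called as name(argument=value, ...), one argument or row to a line, values as JSON. carry_out: Moves the arm, as the interface text tells. Its arguments: {"type":"object","properties":{"motion":{"type":"array","items":{"type":"number"}},"squeeze":{"type":"number"}},"required":["motion"]}

```bash
mkdir -p pics; python3 - <<'E'
from plant import bot,cams
import cv2
for n in("scene","top"):
    cv2.imwrite(f"pics/{n}0.png",cams.grab_frame(n)[:,:,::-1]); c=cams.camera_info(n); print(n,c)
print(bot.observe())
E
```

```text
scene {'K': array([[441.04237285,   0.        , 322.8622582 ],
       [  0.        , 441.04237285, 203.5407755 ],
       [  0.        ,   0.        ,   1.        ]]), 'dist_coeffs': array([-0.09579968,  0.        ,  0.        ,  0.        ,  0.        ]), 'xyz': array([ 1.13365922, -0.60613747,  0.67259097]), 'orientation': array([-2.19646708e+00, -1.10603906e-03,  7.99099760e-01])}
top {'K': array([[483.06150421,   0.        , 316.81957547],
       [  0.        , 483.06150421, 196.58436609],
       [  0.        ,   0.        ,   1.        ]]), 'dist_coeffs': array([-0.02390129,  0.        ,  0.        ,  0.        ,  0.        ]), 'xyz': array([ 0.34636438, -0.01944191,  1.09410964]), 'orientation': array([-2.96844834e+00, -1.60072583e-03, -1.58999128e+00])}
{'time': 0.1, 'joint_positions': array([ 1.24648750e+00,  3.07509609e-01,  1.50754513e+00, -5.87407009e-05,
        1.32840897e+00, -7.34997217e-02]), 'dq': array([-0.00254548, -0.00235091, -0.00329982,  0.00046133, -0.00190403,
        0.00102218]), 'joint_efforts': array([-6.03915250e-04, -4.58521378e+01, -2.52604580e+01, -2.52208192e-04,
        5.73334750e-03, -7.26084835e-06]), 'eef_pos': array([0.1425503 , 0.55639758, 0.23046572]), 'tcp_rot': array([-3.13972246e+00, -8.05551213e-05,  2.89079762e+00]), 'force': array([-0.19211411,  0.76810618, -0.73087928]), 'torque': array([ 0.02600594,  0.05173597, -0.00815306]), 'gripper_force': 0.0, 'gripper_width': 1.0032509512201768}
```

View pics/top0.png

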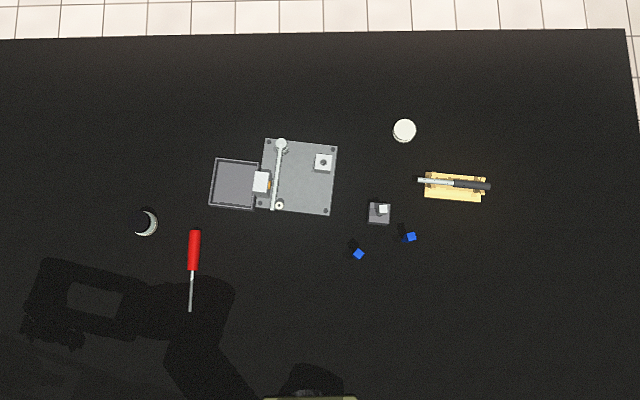

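View pics/scene0.png

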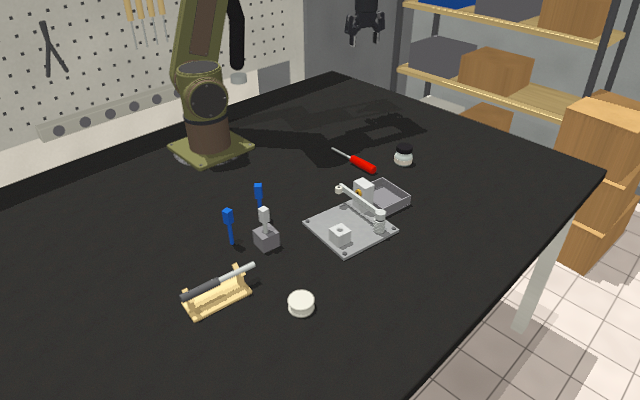

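Top view: feeder block about (262,182), lever from (281,144) to (274,208), socket post (323,162), pin (382,209), drift from (418,180) to (490,186). Enlarging both areas.

```bash
python3 - <<'E'
import cv2
a=cv2.imread("pics/top0.png")
cv2.imwrite("pics/c1.png",cv2.resize(a[125:225,200:350],None,fx=5,fy=5,interpolation=cv2.INTER_CUBIC))
cv2.imwrite("pics/c2.png",cv2.resize(a[160:265,345:505],None,fx=5,fy=5,interpolation=cv2.INTER_CUBIC))
E
cat > h.py <<'E'
import numpy as np,cv2
from scipy.spatial.transform import Rotation as R
from plant import bot,cams
def rays(info,px):
    u=cv2.undistortPoints(np.float64(px).reshape(-1,1,2),info["K"],info["dist_coeffs"]).reshape(-1,2)
    return R.from_euler('xyz',info["orientation"]).apply(np.c_[u,np.ones(len(u))])
def atz(info,px,z):
    d=rays(info,px); c=np.array(info["xyz"]); return c+d*((np.asarray(z)-c[2])/d[:,2])[:,None]
def proj(info,P):
    M=R.from_euler('xyz',info["orientation"]).as_matrix().T
    return cv2.projectPoints(np.float64(P).reshape(-1,1,3),cv2.Rodrigues(M)[0],-M@np.array(info["xyz"]),info["K"],info["dist_coeffs"])[0].reshape(-1,2)
def delta(target,yaw=None):
    "shift in tool axes and roll (deg) from the measured pose"
    s=bot.observe(); r=R.from_euler('xyz',s["tcp_rot"]); d=r.inv().apply(np.array(target)-s["eef_pos"])
    dy=0 if yaw is None else -np.degrees((yaw-s["tcp_rot"][2]+np.pi/2)%np.pi-np.pi/2)
    return d.round(4),round(float(dy),2)
E
```

```text
(no output)
```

View pics/c1.png

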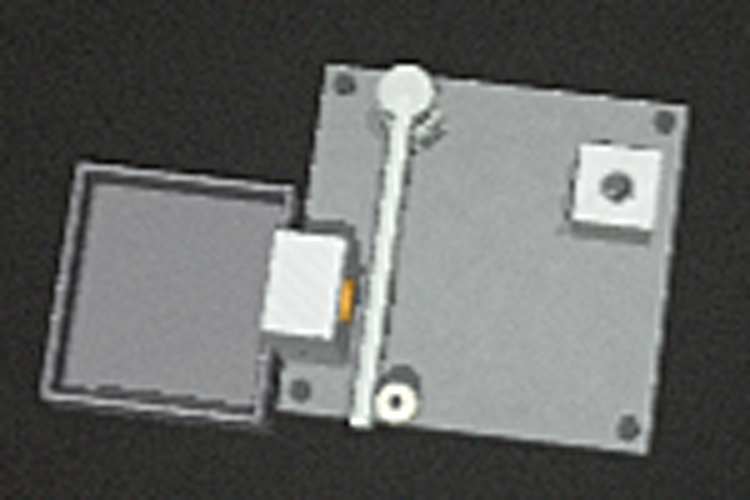

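View pics/c2.png

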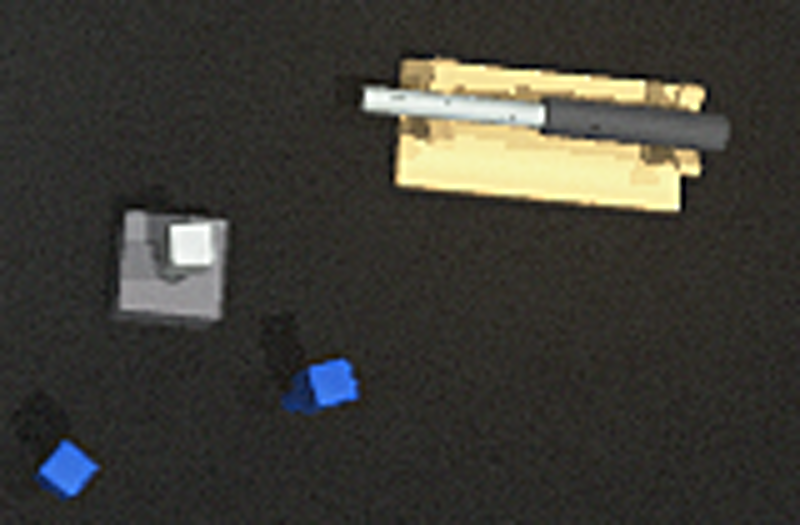

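Crop 1: block top corners (275,231)…(336,340), post hole (617,187), plate corners (325,66),(688,103),(645,453),(277,410). Crop 2: white pin head centre (192,245); drift tip (364,98), step (546,114), butt (728,133).

```bash
python3 - <<'E'
from h import *
from scipy.optimize import least_squares
I=cams.camera_info("top")
f1=lambda p:(np.float64(p)+.5)/5-.5+[200,125]
f2=lambda p:(np.float64(p)+.5)/5-.5+[345,160]
P1=[(275,231),(349,238),(261,330),(336,340),(581,145),(662,150),(655,231),(573,225),(617,187)]
M=[(22,15,84),(22,-15,84),(-22,15,84),(-22,-15,84),(87,-109,44),(87,-145,44),(51,-145,44),(51,-109,44),(69,-127,44)]
P1+=[(77,163),(293,188),(262,424),(42,400)]; M+=[(55,118,30),(55,18,30),(-55,18,30),(-55,118,30)]
M=np.array(M)/1000
T=lambda q,m:np.c_[R.from_euler('z',q[2]).apply(m)+[q[0],q[1],0]]
r=least_squares(lambda q:(proj(I,T(q,M))-f1(P1)).ravel(),[.4,.1,0],loss='soft_l1')
q=r.x; print("feeder",q,"res",r.fun.reshape(-1,2).round(1).tolist())
for n,m in dict(hole=(69,-127,44),hook=(-43,-12,58),bore_in=(0,-15,62),bore_out=(0,15,62),pivot=(95,-30,58)).items(): print(n,T(q,np.array([m])/1e3).round(4))
print("plate",atz(I,f1([(325,66),(688,103),(645,453),(277,410)]),.01).round(4))
h=atz(I,f2([(171,226),(211,222),(213,265),(173,268)]),.104); print("head",h.mean(0).round(4),h.round(4))
e=h[1]-h[0]; print("headyaw",np.degrees(np.arctan2(e[1],e[0])))
s=atz(I,f2([(123,210),(228,221),(220,320),(118,313)]),.04);print("stand",s.mean(0).round(4),s.round(4))
d=atz(I,f2([(364,98),(546,114),(728,133)]),.045); print("drift",d.round(4)); v=d[0]-d[2]; print(np.linalg.norm(v),np.degrees(np.arctan2(v[1],v[0])))
s=bot.observe();print(s["eef_pos"],s["tcp_rot"]); print(cams.camera_info("wrist"))
E
```

```text
feeder [ 0.55738097  0.09496296 -0.13677074] res [[0.5, 0.2], [-0.5, 0.4], [0.4, 0.4], [-0.7, 0.0], [0.3, -0.4], [0.0, 0.4], [-0.4, -0.2], [-0.0, -0.8], [0.1, -0.1], [0.2, -0.2], [0.5, -0.2], [-0.1, 0.4], [-0.4, -0.1]]
hole [[ 0.6084 -0.0403  0.044 ]]
hook [[0.5131 0.0889 0.058 ]]
bore_in [[0.5553 0.0801 0.062 ]]
bore_out [[0.5594 0.1098 0.062 ]]
pivot [[0.6474 0.0523 0.058 ]]
plate [[ 0.6772  0.0941  0.01  ]
 [ 0.6561 -0.0745  0.01  ]
 [ 0.4926 -0.0507  0.01  ]
 [ 0.5155  0.116   0.01  ]]
head [ 0.4915 -0.161   0.104 ] [[ 0.4997 -0.1527  0.104 ]
 [ 0.5011 -0.1694  0.104 ]
 [ 0.4831 -0.1694  0.104 ]
 [ 0.4821 -0.1528  0.104 ]]
headyaw -85.33092577799358
stand [ 0.4919 -0.1611  0.04  ] [[ 0.5172 -0.1403  0.04  ]
 [ 0.5114 -0.1866  0.04  ]
 [ 0.4675 -0.1811  0.04  ]
 [ 0.4714 -0.1364  0.04  ]]
drift [[ 0.5648 -0.2488  0.045 ]
 [ 0.556  -0.3295  0.045 ]
 [ 0.5459 -0.4102  0.045 ]]
0.16242123361158445 83.33554886565736
[0.1425503  0.55639758 0.23046572] [-3.13972246e+00 -8.05551213e-05  2.89079762e+00]
{'K': array([[357.28062257,   0.        , 321.75247204],
       [  0.        , 357.28062257, 201.37610569],
       [  0.        ,   0.        ,   1.        ]]), 'dist_coeffs': array([-0.07339646,  0.        ,  0.        ,  0.        ,  0.        ]), 'xyz': array([0.06766973, 0.5747808 , 0.3725403 ]), 'orientation': array([2.82983593e+00, 1.92829622e-03, 1.32016726e+00])}
```

```bash
python3 - <<'E'
from h import *
y=np.radians(92)
for t in [(.5,.2,.2),(.4915,-.161,.19)]: print(delta(t,y))
E
```

```text
(array([-0.4347, -0.2565,  0.0309]), 73.63)
(array([-0.5161, -0.6083,  0.0416]), 73.63)
```

carry_out(
  motion=[-0.435,-0.256,0.03,73.6,0.2,-0.435,-0.256,0.03,73.6,0.2,-0.435,-0.256,0.03,73.6,0.2,-0.435,-0.256,0.03,73.6,0.2,-0.435,-0.256,0.03,73.6,0.2,-0.435,-0.256,0.03,73.6,0.2,-0.435,-0.256,0.03,73.6,0.2,-0.435,-0.256,0.03,73.6,0.2,-0.435,-0.256,0.03,73.6,0.2,-0.516,-0.608,0.042,73.6,0.2,-0.516,-0.608,0.042,73.6,0.2,-0.516,-0.608,0.042,73.6,0.2,-0.516,-0.608,0.042,73.6,0.2,-0.516,-0.608,0.042,73.6,0.2,-0.516,-0.608,0.042,73.6,0.2,-0.516,-0.608,0.042,73.6,0.2,-0.516,-0.608,0.042,73.6,0.2,-0.516,-0.608,0.042,73.6,0.2,-0.516,-0.608,0.042,73.6,0.2,-0.516,-0.608,0.042,73.6,0.2],
)

```text
time: 2.1
eef_pos: [0.4911, -0.1591, 0.1888]
tcp_rot: [-3.14, -0.001, 1.606]
force: [0.0, -0.3, -0.8]
gripper_width: 0.601
gripper_force: 0.0
```

```bash
python3 - <<'E'
from h import *
s=bot.observe();print(s["time"],s["eef_pos"],s["tcp_rot"],s["gripper_width"])
I=cams.camera_info("wrist"); a=cams.grab_frame("wrist"); np.savez("w1.npz",**I)
cv2.imwrite("pics/w1.png",a[:,:,::-1])
print(proj(I,[(.4915,-.161,.104),(.4919,-.1611,.04)]))
E
```

```text
2.1 [ 0.49105719 -0.1590958   0.18884784] [-3.14028917e+00 -1.24181544e-03  1.60621387e+00] 0.6005424543471372
[[320.72380143 209.90583924]
 [321.4842139  185.11435508]]
```

View pics/w1.png

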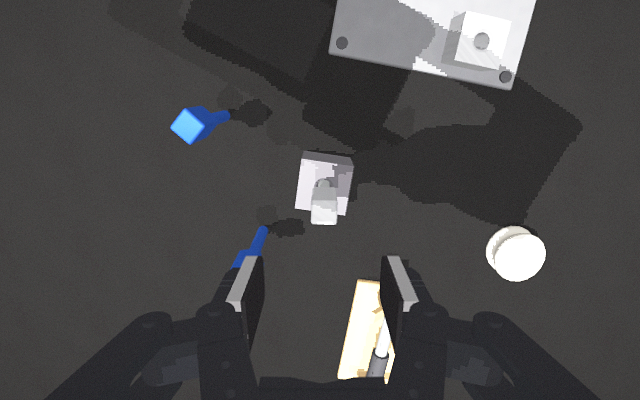

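Wrist view: pin head top about (324,213), stand around (325,184), the socket hole at (482,41), blue look-alikes well left.

```bash
python3 - <<'E'
from h import *
I=dict(np.load("w1.npz"))
print(atz(I,[(324,213),(482,41),(325,184)],[.104,.044,.04]))
a=cv2.imread("pics/w1.png")
g=cv2.cvtColor(a,cv2.COLOR_BGR2GRAY)
c=cv2.resize(g[145:235,285:365],None,fx=6,fy=6,interpolation=cv2.INTER_CUBIC);d=cv2.resize(g[0:90,430:545],None,fx=6,fy=6,interpolation=cv2.INTER_CUBIC)[:540]
m=np.zeros((540,c.shape[1]+d.shape[1]),np.uint8);m[:,:c.shape[1]]=c;m[:,c.shape[1]:]=d;m=cv2.resize(m,(780,int(540*780/m.shape[1])));print(m.shape);cv2.imwrite("pics/w1c.png",m)
print(delta((.4915,-.161,.08),np.radians(92)))
E
```

```text
[[ 0.49378477 -0.16312814  0.104     ]
 [ 0.60944913 -0.04224588  0.044     ]
 [ 0.49482573 -0.16002224  0.04      ]]
(360, 780)
(array([-0.0025,  0.0004,  0.109 ]), 0.09)
```

View pics/w1c.png

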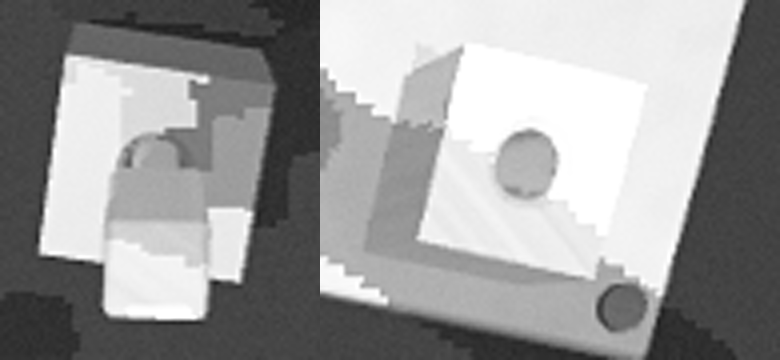

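Head top centre confirmed at (324,213), hole at (482,41); both agree with the top view to 2 mm. Grasping.

carry_out(
  motion=[-0.0035,0.0017,0.04,0,0.2,-0.0035,0.0017,0.08,0,0.2,-0.0035,0.0017,0.115,0,0.2,-0.0035,0.0017,0.115,0,0.2,-0.0035,0.0017,0.115,0,0.0,-0.0035,0.0017,0.115,0,-0.5,-0.0035,0.0017,0.115,0,-1,-0.0035,0.0017,0.115,0,-1,-0.0035,0.0017,0.115,0,-1,-0.0035,0.0017,0.115,0,-1,-0.0035,0.0017,0.115,0,-1,-0.0035,0.0017,0.115,0,-1,-0.0035,0.0017,0.115,0,-1,-0.0035,0.0017,0.115,0,-1],
  squeeze=80,
)

```text
time: 3.55
eef_pos: [0.4948, -0.1638, 0.0765]
tcp_rot: [3.138, 0.001, 1.606]
force: [-1.2, 1.4, 7.0]
gripper_width: 0.192
gripper_force: 77.9
```

```bash
python3 - <<'E'
from h import *
s=bot.observe();p=s["eef_pos"];print(p,s["tcp_rot"],s["gripper_width"],s["gripper_force"],s["force"])
for d in [(0,0,.095),(.0216,.2499,.095),(.0216,.2499,.042),(.1165,.1208,.042),(.1165,.1208,.004)]: print(delta(p+d))
E
```

```text
[ 0.49484804 -0.16383353  0.07651088] [3.13779501e+00 1.23372756e-03 1.60586379e+00] 0.19214832795111786 77.91758894920349 [-1.20783943  1.35738732  7.03246707]
(array([-0.0001,  0.0004, -0.095 ]), 0.0)
(array([ 0.2489,  0.0307, -0.0952]), 0.0)
(array([ 0.2489,  0.0305, -0.0422]), 0.0)
(array([ 0.1166,  0.1208, -0.0417]), 0.0)
(array([ 0.1166,  0.1207, -0.0037]), 0.0)
```

carry_out(
  motion=[0,0,-0.03,0,-1,0,0,-0.06,0,-1,0,0,-0.095,0,-1,0.04,0.005,-0.095,0,-1,0.085,0.01,-0.095,0,-1,0.13,0.015,-0.095,0,-1,0.175,0.02,-0.095,0,-1,0.215,0.026,-0.095,0,-1,0.251,0.03,-0.095,0,-1,0.251,0.03,-0.095,0,-1,0.251,0.03,-0.095,0,-1],
)

```text
time: 4.65
eef_pos: [0.5147, 0.089, 0.1701]
tcp_rot: [3.14, 0.0, 1.609]
force: [0.0, -0.5, -1.1]
gripper_width: 0.198
gripper_force: 78.9
```

```bash
python3 - <<'E'
from h import *
s=bot.observe();p=s["eef_pos"];print(p,s["tcp_rot"],s["gripper_width"],s["gripper_force"],s["force"])
I=cams.camera_info("wrist"); a=cams.grab_frame("wrist"); np.savez("w2.npz",**I)
b=cams.grab_frame("scene")
w=a[150:400,200:440]; c=b[110:250,190:420]
c=cv2.resize(c,None,fx=1.75,fy=1.75,interpolation=cv2.INTER_CUBIC); w=cv2.resize(w,None,fx=1.6,fy=1.6,interpolation=cv2.INTER_CUBIC)
m=np.zeros((max(len(c),len(w)),c.shape[1]+w.shape[1],3),np.uint8); m[:len(w),:w.shape[1]]=w; m[:len(c),w.shape[1]:]=c
print(m.shape,w.shape); cv2.imwrite("pics/w2.png",m[:,:,::-1])
E
```

```text
[0.51473329 0.08903108 0.17008085] [3.14022499e+00 4.82816066e-04 1.60858976e+00] 0.19830266686876202 78.85354399681091 [ 0.01740714 -0.46805222 -1.06778567]
(400, 786, 3) (400, 384, 3)
```

View pics/w2.png

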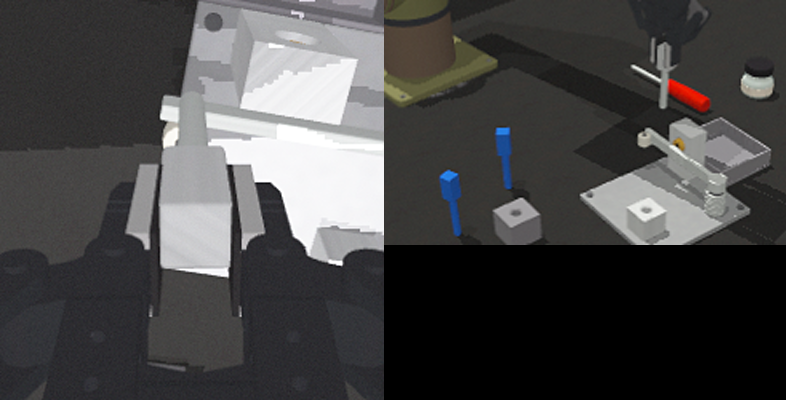

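Left: pin held straight, its tip at crop (192,95), above the lever whose free end is at crop (163,108); right: scene shows pin hanging just outside the lever end beside the block.

```bash
python3 - <<'E'
from h import *
I=dict(np.load("w2.npz")); f=lambda p:np.float64(p)/1.6+[200,150]
print("tip far edge",atz(I,f([(192,93)]),.0996)); print("lever end",atz(I,f([(163,97),(163,118)]),.066))
print(R.from_euler('z',-.1368).apply(atz(I,f([(163,97),(163,118)]),.066)-[.5574,.095,0]))
E
```

```text
tip far edge [[0.51474104 0.09321219 0.0996    ]]
lever end [[0.50190458 0.07923824 0.066     ]
 [0.50211597 0.06895728 0.066     ]]
[[-0.05712644 -0.00804638  0.066     ]
 [-0.05831908 -0.01826012  0.066     ]]
```

carry_out(
  motion=[0,0,0.025,0,-1,0,0,0.0515,0,-1,0,0,0.0515,0,-1,-0.015,0.01,0.0515,0,-1,-0.03,0.02,0.0515,0,-1,-0.045,0.03,0.0515,0,-1,-0.06,0.04,0.0515,0,-1,-0.075,0.05,0.0515,0,-1,-0.09,0.06,0.0515,0,-1,-0.105,0.07,0.0515,0,-1,-0.12,0.08,0.0515,0,-1,-0.1345,0.09,0.0515,0,-1,-0.1345,0.09,0.0515,0,-1,-0.1345,0.09,0.0515,0,-1,-0.1345,0.09,0.0515,0,-1],
)

```text
time: 6.25
eef_pos: [0.6077, -0.0434, 0.1174]
tcp_rot: [-3.139, 0.001, 1.607]
force: [-5.3, -1.6, -0.2]
gripper_width: 0.194
gripper_force: 79.1
```

```bash
python3 - <<'E'
from h import *
s=bot.observe();p=s["eef_pos"];print(p,s["tcp_rot"],s["gripper_width"],s["gripper_force"],s["force"],s["torque"])
I=cams.camera_info("wrist"); a=cams.grab_frame("wrist"); np.savez("w3.npz",**I)
b=cams.grab_frame("top")
w=a[150:350,220:420]; c=b[120:230,230:350]
c=cv2.resize(c,None,fx=3.3,fy=3.3,interpolation=cv2.INTER_CUBIC); w=cv2.resize(w,None,fx=2,fy=2,interpolation=cv2.INTER_CUBIC)
m=np.zeros((max(len(c),len(w)),c.shape[1]+w.shape[1],3),np.uint8); m[:len(w),:w.shape[1]]=w; m[:len(c),w.shape[1]:]=c
print(m.shape,w.shape); cv2.imwrite("pics/w3.png",m[:,:,::-1])
E
```

```text
[ 0.60774439 -0.04342908  0.11743015] [-3.13873494e+00  1.42167792e-03  1.60679708e+00] 0.19444969880285518 79.05896186828613 [-5.33020007 -1.61702603 -0.21963623] [-0.30394089  1.04710267  0.03864074]
(400, 796, 3) (400, 400, 3)
```

View pics/w3.png

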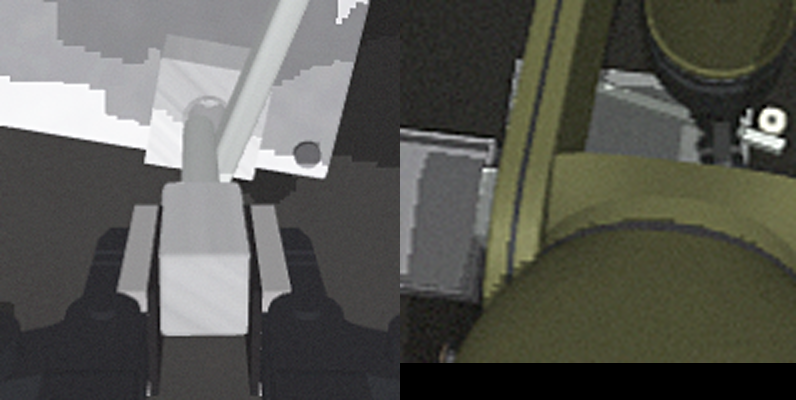

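Left: pin tip right over the socket's rim (hole centre x≈205, tip x≈203), lever leaning on the shank's right side. Lowering.

carry_out(
  motion=[0,0.001,0.006,0,-1,0,0.001,0.012,0,-1,0,0.001,0.018,0,-1,0,0.001,0.024,0,-1,0,0.001,0.03,0,-1,0,0.001,0.036,0,-1,0,0.001,0.039,0,-1,0,0.001,0.039,0,-1,0,0.001,0.039,0,-1,0,0.001,0.039,0,-1],
)

```text
time: 7.35
eef_pos: [0.6106, -0.0427, 0.0804]
tcp_rot: [3.14, 0.0, 1.606]
force: [-6.8, 2.2, 13.5]
gripper_width: 0.192
gripper_force: 81.2
```

Pin is bottomed (37 mm down, 13 N). Release and go above the drift.

carry_out(
  motion=[0,0,-0.002,0,-0.5,0,0,-0.002,0,0,0,0,-0.002,0,0,0,0,-0.002,0,0,0,0,-0.002,0,0,0,0,-0.03,0,0,0,0,-0.07,0,0,0,0,-0.11,0,0],
)

```text
time: 8.15
eef_pos: [0.61, -0.0428, 0.1891]
tcp_rot: [-3.14, -0.0, 1.606]
force: [1.0, -0.4, 0.8]
gripper_width: 0.497
gripper_force: 0.0
```

```bash
python3 - <<'E'
from h import *
s=bot.observe();print(s["eef_pos"],s["gripper_width"],s["force"],s["tcp_rot"])
print(delta((.554,-.35,.20),np.radians(83.4)))
E
```

```text
[ 0.61001337 -0.04276827  0.18913451] 0.49741035171027287 [ 0.98432045 -0.41628626  0.81337441] [-3.13999736e+00 -2.42971423e-04  1.60618268e+00]
(array([-0.3051, -0.0669, -0.0108]), 8.63)
```

carry_out(
  motion=[-0.305,-0.067,-0.01,8.6,0,-0.305,-0.067,-0.01,8.6,0,-0.305,-0.067,-0.01,8.6,0,-0.305,-0.067,-0.01,8.6,0,-0.305,-0.067,-0.01,8.6,0,-0.305,-0.067,-0.01,8.6,0,-0.305,-0.067,-0.01,8.6,0,-0.305,-0.067,-0.01,8.6,0,-0.305,-0.067,-0.01,8.6,0,-0.305,-0.067,-0.01,8.6,0],
)

```text
time: 9.15
eef_pos: [0.5545, -0.3479, 0.1986]
tcp_rot: [-3.141, -0.001, 1.458]
force: [-0.4, 0.6, 0.5]
gripper_width: 0.502
gripper_force: 0.0
```

```bash
python3 - <<'E'
from h import *
s=bot.observe();print(s["eef_pos"],s["tcp_rot"])
I=cams.camera_info("wrist"); a=cams.grab_frame("wrist"); np.savez("w4.npz",**I)
b=cams.grab_frame("top")
w=a[130:400,220:420]; c=b[120:230,230:350]
c=cv2.resize(c,None,fx=3,fy=3,interpolation=cv2.INTER_CUBIC); w=cv2.resize(w,None,fx=2.2,fy=2.2,interpolation=cv2.INTER_CUBIC)
m=np.zeros((max(len(c),len(w)),c.shape[1]+w.shape[1],3),np.uint8); m[:len(w),:w.shape[1]]=w; m[:len(c),w.shape[1]:]=c
print(m.shape,w.shape); cv2.imwrite("pics/w4.png",m[:,:,::-1])
E
```

```text
[ 0.55447802 -0.34793613  0.19860546] [-3.14109672e+00 -1.13056450e-03  1.45782746e+00]
(594, 800, 3) (594, 440, 3)
```

View pics/w4.png

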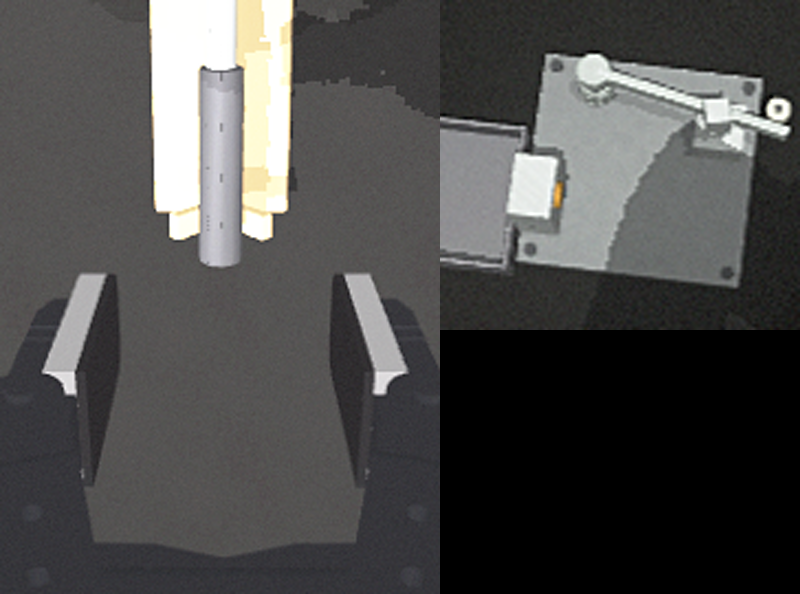

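Left: drift handle step at crop (221,69), butt at (221,264), axis parallel to the tool's x. Right: top view shows lever swung back, leaning on the pin standing in its socket.

```bash
python3 - <<'E'
from h import *
I=dict(np.load("w4.npz")); f=lambda p:np.float64(p)/2.2+[220,130]
P=atz(I,f([(221.5,70),(221,264)]),[.049,.05]); print(P,np.linalg.norm(P[0]-P[1]))
v=P[0]-P[1]; v/=np.linalg.norm(v); yaw=np.arctan2(v[1],v[0]); print(np.degrees(yaw))
g=(P[0]-.02*v+P[1]+.06*v)/2; g[2]=.026; print(g,delta(g,yaw))
E
```

```text
[[ 0.5569046  -0.33015317  0.049     ]
 [ 0.54764525 -0.40944032  0.05      ]] 0.07983224621589952
83.33902369679618
[ 0.55459463 -0.3499333   0.026     ] (array([-0.0021,  0.0002,  0.1728]), 0.22)
```

carry_out(
  motion=[0,0.0005,0.045,0,0,0,0.0005,0.09,0,0,0,0.0005,0.135,0,0,0,0.0005,0.16,0,0,0,0.0005,0.173,0,0,0,0.0005,0.173,0,0,0,0.0005,0.173,0,0,0,0.0005,0.173,0,-0.4,0,0.0005,0.173,0,-1,0,0.0005,0.173,0,-1,0,0.0005,0.173,0,-1,0,0.0005,0.173,0,-1,0,0.0005,0.173,0,-1,0,0.0005,0.173,0,-1],
  squeeze=110,
)

```text
time: 10.65
eef_pos: [0.5526, -0.3503, 0.0281]
tcp_rot: [-3.139, 0.001, 1.457]
force: [-7.6, 1.6, 8.1]
gripper_width: 0.177
gripper_force: 107.3
```

```bash
python3 - <<'E'
from h import *
s=bot.observe();p=s["eef_pos"];print(p,np.degrees(s["tcp_rot"]),s["gripper_width"],s["gripper_force"],s["force"])
np.save("drift0.npy",np.r_[p,s["tcp_rot"]])
E
```

```text
[ 0.55256891 -0.35027014  0.0281153 ] [-1.79862619e+02  5.83578748e-02  8.34614348e+01] 0.17656449459735835 107.30376362800598 [-7.62175446  1.62028262  8.06090742]
```

```bash
python3 - <<'E'
from h import *
y=np.radians(82.16);u=np.array([np.cos(y),np.sin(y),0])
o=np.array([.5589,.0935,0])
for fy,z in((-.145,.128),(-.145,.0451)): t=o+u*fy; t[2]=z; print(t,delta(t,y))
E
```

```text
[ 0.53912095 -0.05014466  0.128     ] (array([ 0.2965, -0.0478, -0.1001]), 1.3)
[ 0.53912095 -0.05014466  0.0451    ] (array([ 0.2966, -0.0476, -0.0172]), 1.3)
```

carry_out(
  motion=[0,0,-0.02,0,-1,0,0,-0.06,0,-1,0,0,-0.1,0,-1,0.03,-0.005,-0.1,0.3,-1,0.07,-0.012,-0.1,0.6,-1,0.11,-0.019,-0.1,1,-1,0.155,-0.026,-0.1,1.3,-1,0.2,-0.033,-0.1,1.3,-1,0.24,-0.04,-0.1,1.3,-1,0.275,-0.046,-0.1,1.3,-1,0.296,-0.05,-0.1,1.3,-1,0.296,-0.05,-0.08,1.3,-1,0.296,-0.05,-0.05,1.3,-1,0.296,-0.05,-0.0185,1.3,-1,0.296,-0.05,-0.0185,1.3,-1,0.296,-0.05,-0.0185,1.3,-1],
)

```text
time: 12.25
eef_pos: [0.5389, -0.0503, 0.0449]
tcp_rot: [-3.141, 0.0, 1.433]
force: [0.2, -1.4, -1.7]
gripper_width: 0.172
gripper_force: 107.7
```

```bash
python3 - <<'E'
from h import *
s=bot.observe();print(s["eef_pos"],np.degrees(s["tcp_rot"]),s["gripper_width"],s["gripper_force"],s["force"])
y=np.radians(82.16);u=np.array([np.cos(y),np.sin(y),0])
o=np.array([.5589,.0935,0])
for fy in(-.145,-.110,-.073): t=o+u*fy; t[2]=.0451; print(t,delta(t,y))
I=cams.camera_info("wrist"); a=cams.grab_frame("wrist"); np.savez("w5.npz",**I)
b=cams.grab_frame("top")
w=a[80:350,220:420]; c=b[120:230,230:350]
c=cv2.resize(c,None,fx=3,fy=3,interpolation=cv2.INTER_CUBIC); w=cv2.resize(w,None,fx=2.2,fy=2.2,interpolation=cv2.INTER_CUBIC)
m=np.zeros((max(len(c),len(w)),c.shape[1]+w.shape[1],3),np.uint8); m[:len(w),:w.shape[1]]=w; m[:len(c),w.shape[1]:]=c
cv2.imwrite("pics/w5.png",m[:,:,::-1])
E
```

```text
[ 0.53888604 -0.05028146  0.04494632] [-1.79988905e+02  2.42880277e-04  8.21274653e+01] 0.17244582012788168 107.66948461532593 [ 0.15665737 -1.37154832 -1.69369097]
[ 0.53912095 -0.05014466  0.0451    ] (array([ 0.0002,  0.0002, -0.0002]), -0.03)
[ 0.54389521 -0.01547181  0.0451    ] (array([ 0.0352,  0.0002, -0.0002]), -0.03)
[0.54894227 0.02118234 0.0451    ] (array([ 0.0722,  0.0002, -0.0002]), -0.03)
```

View pics/w5.png

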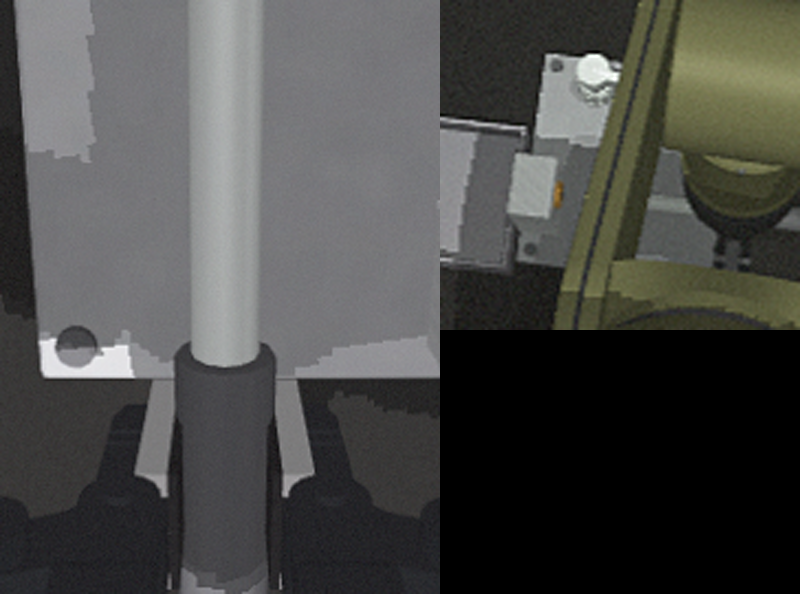

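Drift is held straight along the bore axis (shank centred at crop x≈226), the bush's orange end in front of it at (558,194) in the top view, and the lever clear. Driving.

carry_out(
  motion=[0.008,0,0,0,-1,0.016,0,0,0,-1,0.02,0,0,0,-1,0.022,0,0,0,-1,0.024,0,0,0,-1,0.026,0,0,0,-1,0.028,0,0,0,-1,0.03,0,0,0,-1,0.032,0,0,0,-1,0.034,0,0,0,-1,0.036,0,0,0,-1,0.038,0,0,0,-1,0.04,0,0,0,-1],
)

```text
time: 13.65
eef_pos: [0.5439, -0.0138, 0.0442]
tcp_rot: [-3.141, 0.005, 1.435]
force: [-1.1, -13.0, -0.4]
gripper_width: 0.176
gripper_force: 107.7
```

carry_out(
  motion=[0.003,0,0,0,-1,0.006,0,0,0,-1,0.009,0,0,0,-1,0.012,0,0,0,-1,0.015,0,0,0,-1,0.018,0,0,0,-1,0.021,0,0,0,-1,0.024,0,0,0,-1,0.027,0,0,0,-1,0.03,0,0,0,-1,0.032,0,0,0,-1,0.034,0,0,0,-1,0.034,0,0,0,-1,0.034,0,0,0,-1],
)

```text
time: 15.05
eef_pos: [0.549, 0.0231, 0.0443]
tcp_rot: [-3.142, 0.0, 1.434]
force: [0.1, 0.0, -2.1]
gripper_width: 0.173
gripper_force: 108.6
```

```bash
python3 - <<'E'
from h import *
s=bot.observe();print(s["eef_pos"],s["gripper_width"],s["force"])
b=cams.grab_frame("top").astype(int)
sc=cams.grab_frame("scene").astype(int)
for n,i in(("top",b[120:230,200:300]),("scene",sc[150:220,330:420])):
    m=(i[...,0]>i[...,2]*1.7)&(i[...,0]>70)&(i[...,1]>i[...,2]*1.2); y,x=np.nonzero(m); print(n,len(x),[(x.min(),x.max(),y.min(),y.max()),(x.mean(),y.mean())] if len(x) else 0)
E
```

```text
[0.54897378 0.02314241 0.04428377] 0.17322804596167604 [ 0.12291689  0.01391343 -2.13749802]
top 2 [(np.int64(36), np.int64(68), np.int64(86), np.int64(102)), (np.float64(52.0), np.float64(94.0))]
scene 184 [(np.int64(27), np.int64(46), np.int64(8), np.int64(52)), (np.float64(36.88586956521739), np.float64(18.92391304347826))]
```

```bash
python3 - <<'E'
from h import *
o=cv2.imread("pics/scene0.png")[:,:,::-1].astype(int); t=cams.grab_frame("scene").astype(int); I=cams.camera_info("scene")
y=np.radians(82.16);u=np.array([np.cos(y),np.sin(y),0]);v=np.array([np.sin(y),-np.cos(y),0]);O=np.array([.5589,.0935,0])
M=np.array([O+u*b+v*a+[0,0,z] for a in(-.055,.055) for b in(.018,.118) for z in(.004,.03)])
print(proj(I,M).round(0).tolist()); 
for n,c in(("bore_out",O+u*.015+[0,0,.062]),("traymid",O+u*.04+[0,0,.014])): print(n,proj(I,[c]).round(0))
p=cams.grab_frame("top").astype(int);J=cams.camera_info("top");print(proj(J,M[::2]).round(0).tolist())
for n,i in(("s",t[175:215,350:415]),("s0",o[175:215,350:415]),("t",p[155:212,208:262])):
    sat=(i.max(2)-i.min(2))>35; yy,xx=np.nonzero(sat); print(n,len(xx),[(xx.mean(),yy.mean()),xx.min(),xx.max(),yy.min(),yy.max(),i[sat].mean(0)] if len(xx) else 0)
E
```

```text
[[354.0, 197.0], [354.0, 189.0], [382.0, 185.0], [382.0, 177.0], [382.0, 218.0], [383.0, 209.0], [410.0, 204.0], [412.0, 195.0]]
bore_out [[368. 189.]]
traymid [[374. 201.]]
[[254.0, 211.0], [211.0, 206.0], [261.0, 164.0], [218.0, 159.0]]
s 28 [(np.float64(24.5), np.float64(22.5)), np.int64(23), np.int64(26), np.int64(18), np.int64(27), array([138.78571429, 111.46428571,  59.82142857])]
s0 33 [(np.float64(8.333333333333334), np.float64(16.727272727272727)), np.int64(5), np.int64(11), np.int64(14), np.int64(20), array([166.27272727, 133.72727273,  63.24242424])]
t 44 [(np.float64(30.022727272727273), np.float64(33.45454545454545)), np.int64(13), np.int64(52), np.int64(0), np.int64(56), array([98.11363636, 99.34090909, 63.        ])]
```

Brass blob now at scene pixel (374,197), which is inside the tray. Withdrawing.

carry_out(
  motion=[-0.01,0,0,0,-1,-0.025,0,0,0,-1,-0.04,0,0,0,-1,-0.06,0,0,0,-1,-0.078,0,0,0,-1,-0.08,0,0,0,-1,-0.08,0,-0.04,0,-1,-0.08,0,-0.083,0,-1,-0.08,0,-0.083,0,-1],
)

```text
time: 16.15
eef_pos: [0.5424, -0.0575, 0.1327]
tcp_rot: [3.13, 0.0, 1.432]
force: [2.0, 0.3, -1.7]
gripper_width: 0.171
gripper_force: 108.6
```

```bash
python3 - <<'E'
from h import *
s=bot.observe();print(s["eef_pos"],s["tcp_rot"],s["gripper_width"])
d=np.load("drift0.npy")
for z in(.128,.0281): print(delta((d[0],d[1],z),d[5]))
E
```

```text
[ 0.54235018 -0.05746087  0.13272251] [3.13005406e+00 2.73817366e-04 1.43248999e+00] 0.17100280365006987
(array([-0.2886,  0.0504,  0.0054]), -1.39)
(array([-0.2886,  0.0493,  0.1053]), -1.39)
```

carry_out(
  motion=[-0.03,0.005,0,0,-1,-0.07,0.013,0,-0.3,-1,-0.115,0.022,0,-0.6,-1,-0.16,0.03,0,-1,-1,-0.2,0.038,0,-1.4,-1,-0.24,0.046,0,-1.4,-1,-0.27,0.051,0,-1.4,-1,-0.289,0.055,0,-1.4,-1,-0.289,0.055,0,-1.4,-1,-0.289,0.055,0.04,-1.4,-1,-0.289,0.055,0.07,-1.4,-1,-0.289,0.055,0.07,-1.4,-1,-0.289,0.055,0.07,-1.4,-1,-0.289,0.055,0.07,-1.4,-1],
)

```text
time: 17.55
eef_pos: [0.5542, -0.35, 0.059]
tcp_rot: [3.139, 0.001, 1.459]
force: [-0.1, -0.6, -1.1]
gripper_width: 0.173
gripper_force: 108.6
```

```bash
python3 - <<'E'
from h import *
s=bot.observe();print(s["eef_pos"],np.degrees(s["tcp_rot"]),s["gripper_width"],s["force"])
d=np.load("drift0.npy")
print(delta(d[:3],d[5]))
E
```

```text
[ 0.55424549 -0.34996835  0.05901033] [1.79856556e+02 6.67941754e-02 8.35742511e+01] 0.1733821208483281 [-0.10001823 -0.56995304 -1.10290992]
(array([-0.0005, -0.0017,  0.0309]), 0.11)
```

carry_out(
  motion=[-0.0005,-0.0015,0.01,0.1,-1,-0.0005,-0.0015,0.02,0.1,-1,-0.0005,-0.0015,0.025,0.1,-1,-0.0005,-0.0015,0.028,0.1,-1,-0.0005,-0.0015,0.03,0.1,-1,-0.0005,-0.0015,0.031,0.1,-1,-0.0005,-0.0015,0.031,0.1,-1,-0.0005,-0.0015,0.031,0.1,-1],
)

```text
time: 18.35
eef_pos: [0.5525, -0.3506, 0.0281]
tcp_rot: [3.139, 0.001, 1.456]
force: [0.2, 2.2, 8.7]
gripper_width: 0.172
gripper_force: 109.8
```

carry_out(
  motion=[0,0,0,0,-0.6,0,0,0,0,-0.4,0,0,0,0,-0.2,0,0,0,0,0,0,0,0,0,0,0,0,0,0,0,0,0,0,0,0,0,0,-0.02,0,0,0,0,-0.06,0,0,0,0,-0.1,0,0,0,0,-0.15,0,0,0,0,-0.18,0,0,0,0,-0.18,0,0,0,0,-0.18,0,0],
)

```text
time: 19.75
eef_pos: [0.5516, -0.3504, 0.2072]
tcp_rot: [3.14, 0.001, 1.456]
force: [-1.1, -0.4, -1.4]
gripper_width: 0.505
gripper_force: 0.0
```

```bash
python3 - <<'E'
from h import *
s=bot.observe();print(s["time"],s["eef_pos"],s["force"])
a=cv2.imread("pics/top0.png")[:,:,::-1].astype(int); I=cams.camera_info("wrist"); w=cams.grab_frame("wrist").astype(int)
# drift handle now, compared with the earlier wrist picture via pixel match
w4=cv2.imread("pics/w4.png")[:594,:440,::-1]; w4=cv2.resize(w4,(200,270)).astype(np.uint8)
J=dict(np.load("w4.npz"))
t=w4[25:128,60:140]; r=cv2.matchTemplate(w.astype(np.uint8),t,cv2.TM_CCOEFF_NORMED); _,sc,_,loc=cv2.minMaxLoc(r)
print("match",sc,"now",loc,"then",(280,155))
P=np.array([[.5569,-.3302,.049],[.5476,-.4094,.05]]); print(proj(I,P)-proj(J,P))
# scene: tray, drift area differences
o=cv2.imread("pics/scene0.png")[:,:,::-1].astype(int); n=cams.grab_frame("scene").astype(int)
for nm,(y0,y1,x0,x1) in dict(cradle=(255,325,170,265),jar=(138,170,388,420),pulley=(285,320,282,320),blue=(178,248,215,268),screw=(145,176,330,378)).items():
    print(nm,np.abs(o-n)[y0:y1,x0:x1].mean().round(2))
i=n[170:220,345:415]; s=(i.max(2)-i.min(2))>35; y,x=np.nonzero(s); print("brass",len(x),x.mean()+345,y.mean()+170,y.min()+170,y.max()+170)
E
```

```text
19.75 [ 0.55156833 -0.35039558  0.20720876] [-1.14400659 -0.43709054 -1.40793051]
match 0.9594979882240295 now (282, 148) then (280, 155)
[[ 2.61848805 -5.63396145]
 [ 2.58280901 -7.23487545]]
cradle 8.53
jar 4.7
pulley 18.67
blue 9.69
screw 10.24
brass 62 372.4193548387097 182.5 170 202
```

```bash
python3 - <<'E'
from h import *
t=cams.grab_frame("top").astype(np.uint8)
c=cv2.imread("pics/w4.png")[:330,440:,::-1]; c=cv2.resize(c,(120,110),interpolation=cv2.INTER_AREA)
p=c[15:50,50:120]; r=cv2.matchTemplate(t[100:240,200:380],p,cv2.TM_CCOEFF_NORMED);print("lever/pin",cv2.minMaxLoc(r)[1::2],"expect",(80,35))
o=cv2.imread("pics/top0.png")[:,:,::-1].astype(int); d=np.abs(o-t.astype(int)).sum(2)[160:210,212:262]
ch=(t[160:210,212:262].astype(int)); m=(ch[...,0]-ch[...,2])>30; y,x=np.nonzero(m); print("brass px",len(x),list(zip(x+212,y+160))[:40])
print("tray diff",[(int(a)+212,int(b)+160) for b,a in np.argwhere(d>120)][:40])
E
```

```text
lever/pin (0.9902915358543396, (80, 35)) expect (80, 35)
brass px 73 [(np.int64(247), np.int64(180)), (np.int64(248), np.int64(180)), (np.int64(249), np.int64(180)), (np.int64(245), np.int64(181)), (np.int64(246), np.int64(181)), (np.int64(247), np.int64(181)), (np.int64(248), np.int64(181)), (np.int64(249), np.int64(181)), (np.int64(250), np.int64(181)), (np.int64(251), np.int64(181)), (np.int64(244), np.int64(182)), (np.int64(245), np.int64(182)), (np.int64(246), np.int64(182)), (np.int64(247), np.int64(182)), (np.int64(248), np.int64(182)), (np.int64(249), np.int64(182)), (np.int64(250), np.int64(182)), (np.int64(251), np.int64(182)), (np.int64(252), np.int64(182)), (np.int64(244), np.int64(183)), (np.int64(245), np.int64(183)), (np.int64(246), np.int64(183)), (np.int64(247), np.int64(183)), (np.int64(249), np.int64(183)), (np.int64(250), np.int64(183)), (np.int64(251), np.int64(183)), (np.int64(252), np.int64(183)), (np.int64(244), np.int64(184)), (np.int64(245), np.int64(184)), (np.int64(246), np.int64(184)), (np.int64(250), np.int64(184)), (np.int64(251), np.int64(184)), (np.int64(252), np.int64(184)), (np.int64(244), np.int64(185)), (np.int64(245), np.int64(185)), (np.int64(246), np.int64(185)), (np.int64(249), np.int64(185)), (np.int64(250), np.int64(185)), (np.int64(251), np.int64(185)), (np.int64(252), np.int64(185))]
tray diff [(248, 179), (249, 179), (250, 179), (251, 179), (250, 180), (251, 180), (252, 180), (246, 181), (247, 181), (248, 181), (249, 181), (250, 181), (252, 181), (253, 181), (245, 182), (246, 182), (247, 182), (248, 182), (249, 182), (250, 182), (251, 182), (244, 183), (245, 183), (246, 183), (247, 183), (248, 183), (249, 183), (250, 183), (251, 183), (252, 183), (244, 184), (245, 184), (247, 184), (248, 184), (249, 184), (250, 184), (251, 184), (252, 184), (244, 185), (245, 185)]
```

Bush stands in the tray around (248,184), lever and pin are unmoved, and the drift is back. Handing in.

```bash
python3 -c "
from plant import bot
print(bot.finish_job())"
```

```text
the job is handed in; nothing more can be done
None
```

The job is handed in at about 20 s: the lever is pinned back, the bush is in the tray and the drift is back in its cradle; I steered clear of the jar, pulley and screwdriver throughout but did not confirm their final positions.

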